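Start the parts washer from its control station

TASK

Start the parts washer from the control station on the bench: first push down the raised end of the rocker so the mains is fully over to on, then push the square pump button fully in so it stays in, and only after that press the small round start button all the way and keep it down for two seconds before letting it go. Leave the wide mushroom stop button alone, and do not lift, tip or shove the wrench, socket, oil filter and grease jar lying about.

Things in the scene. Friction and masses are not known exactly. Their poses are not given: they have to be found in the camera images.
- station: Dark steel tray 130 x 400 x 12 mm fixed to the bench, long side along its y, end plates 52 mm high. Origin: centre of its underside, on the bench (z 0). On it stand four fixed grey modules, 84 x 84 mm, tops 57 mm above the bench, in a row along its y, 92 mm apart, in an order that changes, at the station's yaw. Each: one black control in a metal bezel.
- rocker_box: The grey module with the rocker, a black V of two wings, each 28 mm long (x) and 30 mm wide (y), hinged along y above the module's centre, 65 mm above the bench. Bezel 61 mm, hinge cheeks 69 mm above the bench. Origin: centre of the module's underside, 12 mm above the bench. Axes: the station's.
- rocker_pad (a point): Where to press the rocker: middle of the top of its far (+x) wing, 18 mm from the hinge. Off: near wing level, far wing raised 0.4 rad, this point 76 mm above the bench and 15 mm to +x of the hinge. On: far wing level, point 69 mm above the bench, 18 mm to +x of the hinge. Axes: the station's when off, tilting with the rocker.
- rocker (a joint): Rocker angle, rad: 0 is off (starts between 0 and 0.06), 0.4 is fully on, the far wing pushed down to its stop. It stays where it is left; moving it takes about 3 N at the pad.
- latch_top (a point): Centre of the top of the square pump button: black, 32 x 32 mm, in a square collar 46 mm wide and 63 mm high. Its top is 75 mm above the bench when out, 67 mm fully in. Axes: those of the station, z up.
- latch (a joint): How far the square button is pushed in, m: 0 is out (starts 0 to 0.001), 0.008 fully in. It moves straight down against about 4 N of friction and stays where it is left.
- start_top (a point): Centre of the top of the start button: the small round one, black, 28 mm across, in a round collar 42 mm across and 63 mm high. Its top is 72 mm above the bench when out, 66 mm when fully pressed. Axes: those of the station, z up.
- start (a joint): How far the start button is pressed, m: 0 is out, 0.006 fully down. It is sprung: it begins to move at 1.5 N, is fully down at 5 N, and returns when let go.
- stop_top (a point): Centre of the top of the stop button, to be left alone: a black mushroom 42 mm across, its top 89 mm above the bench. Axes: those of the station, z up.
- stop (a joint): How far the stop button is pressed, m: 0 is out, 0.006 fully down. Sprung.
- wrench: Loose steel spanner 180 mm long lying on the near (robot) side of the station, along its own x; origin under its middle.
- socket: Loose steel socket standing on the bench on the near side of the station, 32 mm across, 62 mm high; origin: centre of its underside.
- oil_filter: Loose white oil filter standing beyond the left (+y) end of the station, 72 mm across, 80 mm high; origin: centre of its underside.
- grease_jar: Loose jar standing beyond the right (-y) end of the station, 66 mm across, 75 mm high; origin: centre of its underside.
Not all that is in view belongs to the job. Of the things that look like the wrench, take the one that is farthest from the robot's base at the start.

How it is judged:
By the outcome, as a careful person would: the job done as asked, in the order asked, and still so for the second after the job is handed in, with the robot touching nothing.
It also fails if it takes over 48 s, if anything falls off the work surface, if the arm or the gripper's body presses on something with over 40 N, if the wrist force passes 120 N, or if a joint passes its speed limit or range.

ROBOT

A 6-joint arm with a two-finger parallel gripper is mounted at the origin on the work surface. World frame = base frame: x ahead of the robot, y to its left, z up, the work surface at z = 0. Lengths are in m, angles in rad, forces in N, time in s.
With the tool pointing down it reaches from about 0.35 to 0.85 m from the base axis. Payload 8.1 kg.
Tool frame: the origin (TCP) lies at the very end of the fingers, on their centre line; the grasp point (between the pads) lies 19 mm behind it (ctrl.pinch_z is the distance from the TCP to the grasp point, in m); z points along the fingers, y is the line along which they close (so a half turn about z gives the same grasp; the last joint's range is limited). The gripper opens to 85 mm and grips with 20 to 120 N. Pads are 22 mm wide; open, the fingers measure 114 mm over their backs; the gripper's body (76 mm by 85 mm) begins 54 mm behind the grasp point. The pads swing forward as they close: fully open they stand 13 mm farther back than shut.
Start: joints at [1.104, 0.13, 1.488, -0, 1.523, -0.085], TCP at [0.224, 0.557, 0.231] pointing down, gripper open.
Joint ranges: [-2.96, 2.96], [-0.89, 2.26], [0.02, 2.5], [-1.34, 4.48], [0, 2.73], [-2.66, 2.66]. Speed limits (rad/s): [2.39, 2.39, 2.79, 3.14, 3.14, 3.14].

INTERFACE

Orientations are given as a rotation vector (axis times angle).
In Python, from rig import telemetry, cams, order, ctrl gives the robot as it stands. The module is installed in compiled form; this text tells all that it offers.
- The arm moves only by the shell command python3 -m jog 'ROWS' [FORCE]. ROWS is a JSON object of lists of equal length, an entry for each row: "offset": the shift along the world's x, y, z in m, a list of three; "angular": the turn, a rotation vector about the world's x, y, z in degrees, a list of three; "claw": the opening, from -1 (shut) to 1 (fully open). In form: {"offset": [[dx, dy, dz], ...], "angular": [[wx, wy, wz], ...], "claw": [claw, ...]}. A call has 1 to 20 rows; each row is the pose to reach, as a shift and turn from the pose commanded when the call began; what a row does not reach only later rows make up. A row lasts 1/12 s, in which the tool goes at most 41.7 mm and 7.16 degrees, less where a joint would pass 70% of its speed; a pose out of reach is approached as far as the arm can. A call with a gripper value outside its range is refused whole. The fingers move at their own pace and stop on an object; FORCE is the grip in N (left out, the last holds). Time passes only in rows, so rows that repeat a pose let the fingers close. It gives the time, the measured TCP pose, the force, the opening and the grip force at its end, in the units of the state.
- telemetry.read_state(): the state, without advancing time (a new reading comes with each control period).
- cams.capture(name): name is "scene" or "side" or "wrist"; returns (picture, depth): 420x560x3 uint8, blue, green, red; 420x560 float32, m along the optical axis (not along the pixel's ray), 0 where there is no reading.
- cams.camera_info(name): a dict with "vfov" (degrees; the focal length in pixels is half the picture's height over the tangent of half this angle, whatever the lens; pixels are square), "cx", "cy" (the principal point, pixels), "k1" (the pictures are not rectified: a ray, as slopes to the right and down, at radius r is drawn at 1 + k1 r^2 times it, then the intrinsics apply), "camera_from_world" (4x4, takes a point from world to camera coordinates); the wrist camera has in their place "T_tool_cam" (4x4, takes a point from camera to tool coordinates, whose origin is the TCP and whose axes are the flange's). Camera axes: x right, y down, z forward; pixel columns grow to the right and rows downward; lengths in m; the calibration is good to about 2 mm. A picture is of the moment at which its call begins: read the wrist's pose just before it. camera_info takes no time and is no camera call.
- order.hand_in(): hands the job in; it is judged then, once.
The state is a dict: "time": time; "q": joint angles; "qvel": joint speeds; "joint_torque": joint torques, N m; "tcp_pos": TCP position; "tool_rot": TCP orientation; "force": force on the tool from outside, world axes, zero at the start; "moment": the same for the moment, N m; "opening": finger opening in m; "finger_force": force on a finger pad.
Only numpy, scipy, OpenCV 4.12 (cv2) and the standard library are available. Lean on these libraries where they do the work, as an engineer would, in place of code of your own. Each camera call takes 0.05 s, during which the arm holds its last target. There are 200 camera calls.

## Working session

There is one attempt and no reset: what is moved stays moved. The work goes in short steps, Python scripts to look and compute and a shell command to move; the robot and the scene stay as the last step left them, time stands still between calls to the robot, and variables do not carry over. Pictures are saved under pics/ and viewed, at most 10 in all, crops included, and the job is handed in when it is done.

```bash
mkdir -p pics; cat > h.py <<'E'
import numpy as np, cv2
from rig import telemetry, cams, order, ctrl
def K(i):
    f=210/np.tan(np.radians(i["vfov"])/2); return f,i["cx"],i["cy"],i["k1"]
def cam_pose(name,st=None):
    i=cams.camera_info(name)
    if name!="wrist": return np.linalg.inv(np.array(i["camera_from_world"]))
    T=np.eye(4); T[:3,:3]=cv2.Rodrigues(np.array(st["tool_rot"],float))[0]; T[:3,3]=st["tcp_pos"]
    return T@np.array(i["T_tool_cam"])
def slopes(i,uv):
    f,cx,cy,k=K(i); d=(np.atleast_2d(uv).astype(float)-[cx,cy])/f; s=d.copy()
    for _ in range(20): s=d/(1+k*(s**2).sum(1,keepdims=True))
    return s
def rays(name,uv,P):
    s=slopes(cams.camera_info(name),uv); d=np.c_[s,np.ones(len(s))]@P[:3,:3].T
    return P[:3,3],d
def onplane(name,uv,z,P):
    o,d=rays(name,uv,P); return o+d*((z-o[2])/d[:,2])[:,None]
def cloud(name,depth,P):
    v,u=np.mgrid[:420,:560]; s=slopes(cams.camera_info(name),np.c_[u.ravel(),v.ravel()])
    D=depth.ravel()[:,None]; X=np.c_[s*D,D]@P[:3,:3].T+P[:3,3]; X[depth.ravel()<=0]=np.nan
    return X.reshape(420,560,3)
def proj(name,X,P):
    i=cams.camera_info(name); f,cx,cy,k=K(i); c=(np.atleast_2d(X)-P[:3,3])@P[:3,:3]
    s=c[:,:2]/c[:,2:]; return s*(1+k*(s**2).sum(1,keepdims=True))*f+[cx,cy]
E
python3 - <<'E'
from h import *
st=telemetry.read_state(); print(st)
for n in("scene","side","wrist"):
    im,d=cams.capture(n); cv2.imwrite(f"pics/{n}0.png",im); np.savez(f"pics/{n}0.npz",im=im,d=d)
    i=cams.camera_info(n); print(n,i["vfov"],i["k1"],cam_pose(n,st).round(3).tolist())
a=cv2.imread("pics/scene0.png");b=cv2.imread("pics/side0.png")
E
```

```text
{'time': 0.0, 'q': array([ 1.10361569e+00,  1.31160387e-01,  1.48928281e+00, -1.34042149e-05,
        1.52295328e+00, -8.54483626e-02]), 'qvel': array([-9.40350344e-04,  5.08402322e-04,  7.49961657e-05, -2.80662394e-04,
        9.59981132e-05,  1.35075244e-03]), 'joint_torque': array([ 7.15033966e-04, -5.69367313e+01, -5.00575376e+01, -2.08996385e-04,
        1.38986195e-02,  3.61900914e-05]), 'tcp_pos': array([0.22328643, 0.55632939, 0.23024293]), 'tool_rot': array([-5.95897425e-01, -3.08407075e+00,  2.73128071e-03]), 'force': array([-0.20788815, -0.22663599, -0.34270397]), 'moment': array([0.0266686 , 0.01765619, 0.04704225]), 'finger_force': 0.0, 'opening': 0.08556538539021628}
scene 46.05739015133218 -0.14409354567961472 [[-0.614, 0.441, -0.654, 1.144], [0.789, 0.348, -0.506, 0.583], [0.004, -0.827, -0.562, 0.68], [0.0, 0.0, 0.0, 1.0]]
side 51.880516541797924 -0.09423457949401928 [[0.936, -0.276, 0.22, 0.249], [-0.353, -0.703, 0.618, -0.627], [-0.016, -0.655, -0.755, 0.896], [0.0, 0.0, 0.0, 1.0]]
wrist 64.7595864180865 -0.01459065101095044 [[0.373, 0.879, 0.296, 0.148], [0.928, -0.352, -0.121, 0.587], [-0.002, 0.32, -0.947, 0.372], [0.0, 0.0, 0.0, 1.0]]
```

View pics/scene0.png

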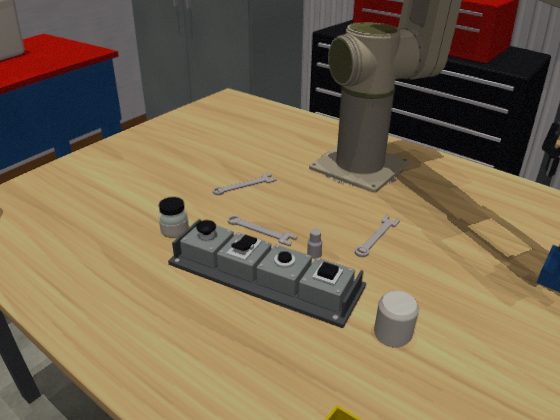

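View pics/side0.png

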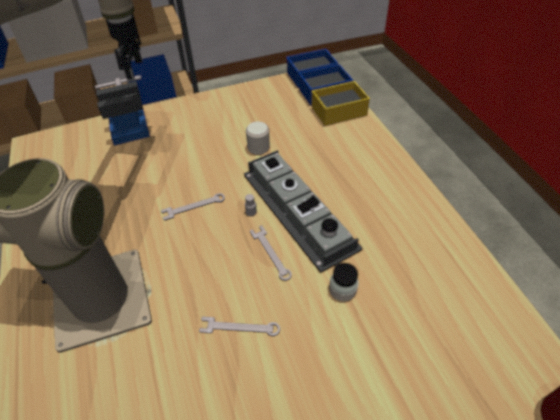

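The scene view shows, from the jar end: mushroom stop (206,228), rocker (244,243), round start (285,258), square pump (327,270). In the side view these are (330,228), (308,206), (289,184) and (272,163). Three wrenches are in view. The jar and filter stand off the ends, and the socket is near (314,243).

```bash
python3 - <<'E'
from h import *
names=["stop","rocker","start","latch"]
G={"scene":[(206,228),(244,243),(285,258),(327,270)],"side":[(330,228),(308,206),(289,184),(272,163)]}
C={}
for n in G:
    z=np.load(f"pics/{n}0.npz"); im=z["im"]; P=cam_pose(n); X=cloud(n,z["d"],P)
    m=(im.max(2)<50).astype(np.uint8)
    nl,lab,s,c=cv2.connectedComponentsWithStats(m)
    C[n]=[]
    for nm,g in zip(names,G[n]):
        d=np.hypot(*(c[1:]-g).T); k=1+d.argmin(); C[n].append(c[k])
        print(n,nm,c[k].round(1),s[k,4],"depthmed",np.nanmedian(X[lab==k],0).round(4))
P1,P2=cam_pose("scene"),cam_pose("side")
for j,nm in enumerate(names):
    o1,d1=rays("scene",C["scene"][j],P1);o2,d2=rays("side",C["side"][j],P2)
    A=np.c_[d1[0],-d2[0]];t=np.linalg.lstsq(A,o2-o1,rcond=None)[0]
    a,b=o1+t[0]*d1[0],o2+t[1]*d2[0]; print(nm,((a+b)/2).round(4),"gap",np.linalg.norm(a-b).round(4))
# things by depth: module tops
z=np.load("pics/scene0.npz");X=cloud("scene",z["d"],P1)
m=(X[...,2]>.053)&(X[...,2]<.059);pts=X[m][:,:2]
print("top pts",len(pts),cv2.minAreaRect(pts[(abs(pts-np.median(pts,0))<.25).all(1)].astype(np.float32)))
print("bench z",np.nanmedian(X[300:330,80:160,2]))
for nm,u,v in[("wrA",244,184),("wrB",262,231),("wrC",378,236),("filter",397,300),("jar",172,207),("socket",314,236)]:
    p=X[v-3:v+4,u-3:u+4].reshape(-1,3); print(nm,np.nanmedian(p,0).round(3),np.hypot(*np.nanmedian(p,0)[:2]).round(3))
im=cv2.resize(z["im"][190:320,150:380],None,fx=3,fy=3,interpolation=cv2.INTER_CUBIC);cv2.imwrite("pics/crop1.png",im)
E
```

```text
scene stop [194.8 234.3] 355 depthmed [ 0.5832 -0.0539  0.0821]
scene rocker [244.4 243. ] 225 depthmed [0.553  0.0449 0.0719]
scene start [284.3 256.9] 119 depthmed [0.5393 0.1338 0.0726]
scene latch [327.6 270.6] 237 depthmed [0.5245 0.2245 0.0747]
side stop [329.1 225.2] 159 depthmed [ 0.5668 -0.0552  0.0875]
side rocker [308.1 204.1] 161 depthmed [0.5527 0.0391 0.07  ]
side start [289.1 182.5] 37 depthmed [0.5334 0.1272 0.0716]
side latch [271.6 162.5] 79 depthmed [0.5165 0.2169 0.0738]
stop [ 0.5827 -0.052   0.0708] gap 0.0261
rocker [0.5517 0.0406 0.0693] gap 0.0014
start [0.5353 0.1311 0.0679] gap 0.0
latch [0.5178 0.2215 0.0687] gap 0.0005
top pts 3679 ((0.5178988575935364, 0.05066967010498047), (0.16508625447750092, 0.4495620131492615), 10.582361221313477)
bench z 0.0011028879919240953
wrA [ 0.294 -0.186  0.007] 0.348
wrB [ 0.43  -0.013  0.007] 0.43
wrC [0.279 0.211 0.007] 0.35
filter [0.522 0.369 0.081] 0.639
jar [ 0.559 -0.168  0.076] 0.584
socket [0.43  0.13  0.058] 0.45
```

View pics/crop1.png

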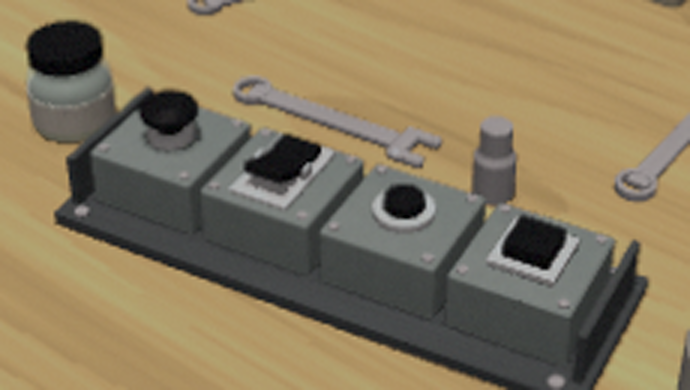

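The crop confirms the choice. The rocker is the V in the second module (far wing up), the start is the round one in the third, and the pump is the square one in the fourth. The mushroom by the jar must be left alone. The wrenches are at (244,184), (262,231) and (378,236); the middle one is farthest from the base and lies on the near side. All three are to be avoided. Next I shut the fingers and bring the wrist camera over the station.

```bash
python3 -m jog '{"offset":[[0.38,-0.44,0.02],[0.38,-0.44,0.02],[0.38,-0.44,0.02],[0.38,-0.44,0.02],[0.38,-0.44,0.02],[0.38,-0.44,0.02],[0.38,-0.44,0.02],[0.38,-0.44,0.02],[0.38,-0.44,0.02],[0.38,-0.44,0.02],[0.38,-0.44,0.02],[0.38,-0.44,0.02],[0.38,-0.44,0.02],[0.38,-0.44,0.02],[0.38,-0.44,0.02],[0.38,-0.44,0.02],[0.38,-0.44,0.02],[0.38,-0.44,0.02],[0.38,-0.44,0.02],[0.38,-0.44,0.02]],"angular":[[0,0,32],[0,0,32],[0,0,32],[0,0,32],[0,0,32],[0,0,32],[0,0,32],[0,0,32],[0,0,32],[0,0,32],[0,0,32],[0,0,32],[0,0,32],[0,0,32],[0,0,32],[0,0,32],[0,0,32],[0,0,32],[0,0,32],[0,0,32]],"claw":[-1,-1,-1,-1,-1,-1,-1,-1,-1,-1,-1,-1,-1,-1,-1,-1,-1,-1,-1,-1]}' 20
python3 - <<'E'
from h import *
st=telemetry.read_state(); print(st["time"],st["tcp_pos"],np.abs(st["qvel"]).max(),st["q"].round(2),st["opening"])
im,d=cams.capture("wrist"); cv2.imwrite("pics/w1.png",im); np.savez("pics/w1.npz",im=im,d=d,P=cam_pose("wrist",st))
E
```

```text
time: 1.82
tcp_pos: [0.6029, 0.1182, 0.2514]
tool_rot: [-0.28, 3.129, 0.0]
force: [-0.7, 0.5, -0.4]
opening: -0.0002
finger_force: 0.0
1.8167 [0.60286157 0.11817144 0.2514256 ] 0.002940796916907596 [ 0.11  0.16  1.42  0.    1.56 -1.64] -0.00015664533703645486
```

View pics/w1.png

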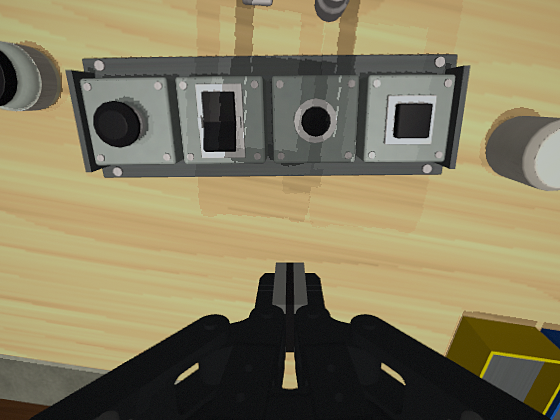

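The wrist view shows stop (116,124), rocker (219,122, far wing in the lower half), start (316,121) and pump (413,121). I'll take a second place to triangulate.

```bash
python3 -m jog '{"offset":[[-0.05,-0.04,0],[-0.05,-0.04,0],[-0.05,-0.04,0],[-0.05,-0.04,0],[-0.05,-0.04,0]],"angular":[[0,0,0],[0,0,0],[0,0,0],[0,0,0],[0,0,0]],"claw":[-1,-1,-1,-1,-1]}'
python3 - <<'E'
from h import *
st=telemetry.read_state(); P2=cam_pose("wrist",st)
im2,d2=cams.capture("wrist"); cv2.imwrite("pics/w2.png",im2); np.savez("pics/w2.npz",im=im2,d=d2,P=P2)
z=np.load("pics/w1.npz"); im1,P1,d1=z["im"],z["P"],z["d"]
names=["stop","rocker","start","latch"]
def blobs(im,g):
    m=(im.max(2)<60).astype(np.uint8); nl,lab,s,c=cv2.connectedComponentsWithStats(m); r=[]
    for q in g:
        ok=[k for k in range(1,nl) if s[k,4]>100]; k=min(ok,key=lambda k:np.hypot(*(c[k]-q)))
        cn=max(cv2.findContours((lab==k).astype(np.uint8),0,2)[0],key=cv2.contourArea)
        r.append((np.array(cv2.minAreaRect(cn)[0]),cv2.minAreaRect(cn),s[k,4]))
    return r
X=onplane("wrist",[(116,124),(219,122),(316,121),(413,121)],.07,P1)
B1=blobs(im1,[(116,124),(219,122),(316,121),(413,121)]); B2=blobs(im2,proj("wrist",X,P2))
for nm,a,b in zip(names,B1,B2):
    o1,r1=rays("wrist",a[0],P1);o2,r2=rays("wrist",b[0],P2)
    t=np.linalg.lstsq(np.c_[r1[0],-r2[0]],o2-o1,rcond=None)[0]
    p,q=o1+t[0]*r1[0],o2+t[1]*r2[0]
    print(nm,np.round(a[1][0]+a[1][1]+(a[1][2],),1),a[2],np.round(b[1][0]+b[1][1],1),b[2],"tri",((p+q)/2).round(4),"gap",np.linalg.norm(p-q).round(4))
    h={"stop":.089,"rocker":.07,"start":.072,"latch":.075}[nm]
    print("   plane",onplane("wrist",a[0],h,P1)[0].round(4),onplane("wrist",b[0],h,P2)[0].round(4))
# depth: control tops
for im,d,P,B in((im1,d1,P1,B1),(im2,d2,P2,B2)):
    C=cloud("wrist",d,P)
    for nm,b in zip(names,B):
        u,v=b[0].astype(int); print(nm,"depth",C[v-2:v+3,u-2:u+3].reshape(-1,3).mean(0).round(4))
    print("station top z",np.nanmedian(C[...,2][(C[...,2]>.05)&(C[...,2]<.06)]))
    u,v=B[1][0].astype(int); print("rocker z column",[(k,C[v+k,u].round(3).tolist()) for k in(-28,-18,-8,0,8,18,28)])
E
```

```text
time: 2.28
tcp_pos: [0.5539, 0.0775, 0.2519]
tool_rot: [-0.278, 3.128, 0.0]
force: [0.3, -0.3, -0.5]
opening: -0.0002
finger_force: 0.0
stop [116.5 123.5  45.   45.   90. ] 1685 [158.1 182.3  43.4  40.8] 1441 tri [ 0.5703 -0.0497  0.0811] gap 0.0001
   plane [ 0.5691 -0.0458  0.089 ] [ 0.5679 -0.0469  0.089 ]
rocker [218.5 121.5  59.   33.   90. ] 1911 [253.6 177.7  55.4  30.3] 1650 tri [0.5534 0.0397 0.0658] gap 0.0004
   plane [0.5532 0.0403 0.07  ] [0.5523 0.0401 0.07  ]
start [315.  121.5  29.   28.   90. ] 667 [344.5 177.5  27.   27. ] 552 tri [0.5373 0.1306 0.0636] gap 0.0
   plane [0.5369 0.1299 0.072 ] [0.5357 0.1289 0.072 ]
latch [412. 120.  34.  38.  90.] 1219 [437. 177.  32.  38.] 1126 tri [0.5192 0.2199 0.0705] gap 0.0003
   plane [0.5193 0.2182 0.075 ] [0.5185 0.2178 0.075 ]
stop depth [ 0.5688 -0.0465  0.0885]
rocker depth [0.553  0.0395 0.0684]
start depth [0.5365 0.1299 0.0713]
latch depth [0.5193 0.2186 0.0738]
station top z 0.056270931749097974
rocker z column [(-28, [0.528, 0.037, 0.068]), (-18, [0.537, 0.038, 0.069]), (-8, [0.546, 0.039, 0.069]), (0, [0.553, 0.04, 0.069]), (8, [0.56, 0.041, 0.072]), (18, [0.569, 0.043, 0.074]), (28, [0.577, 0.045, 0.08])]
stop depth [nan nan nan]
rocker depth [0.552  0.0393 0.0684]
start depth [0.5354 0.1284 0.0713]
latch depth [0.5187 0.2184 0.0738]
station top z 0.05630775395323151
rocker z column [(-28, [0.526, 0.035, 0.061]), (-18, [0.534, 0.037, 0.07]), (-8, [0.544, 0.038, 0.069]), (0, [0.552, 0.039, 0.068]), (8, [0.559, 0.041, 0.071]), (18, [0.569, 0.042, 0.074]), (28, [0.578, 0.044, 0.079])]
```

View pics/w2.png

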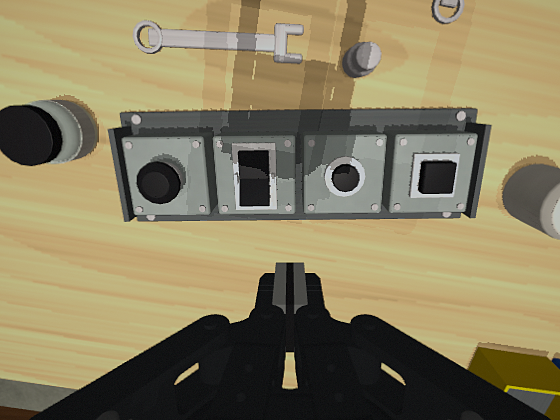

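The measured heights match the text (tops 0.0885, 0.0713 and 0.0738), yaw is about 10.6° and spacing is about 91 mm. Targets are rocker hinge (0.553,0.039), start (0.536,0.129) and pump (0.519,0.218). The rocker press point with the shut fingers is (0.573,0.0425).

```bash
python3 -m jog '{"offset":[[0.019,-0.0345,-0.04],[0.019,-0.0345,-0.08],[0.019,-0.0345,-0.12],[0.019,-0.0345,-0.15],[0.019,-0.0345,-0.16],[0.019,-0.0345,-0.166],[0.019,-0.0345,-0.17],[0.019,-0.0345,-0.172],[0.019,-0.0345,-0.174],[0.019,-0.0345,-0.176],[0.019,-0.0345,-0.178],[0.019,-0.0345,-0.179],[0.019,-0.0345,-0.18],[0.019,-0.0345,-0.181],[0.019,-0.0345,-0.181],[0.019,-0.0345,-0.181]],"angular":[[0,0,0],[0,0,0],[0,0,0],[0,0,0],[0,0,0],[0,0,0],[0,0,0],[0,0,0],[0,0,0],[0,0,0],[0,0,0],[0,0,0],[0,0,0],[0,0,0],[0,0,0],[0,0,0]],"claw":[-1,-1,-1,-1,-1,-1,-1,-1,-1,-1,-1,-1,-1,-1,-1,-1]}'
```

```text
time: 3.67
tcp_pos: [0.5722, 0.0422, 0.0701]
tool_rot: [0.277, -3.129, -0.0]
force: [1.8, 0.1, 1.8]
opening: 0.0001
finger_force: 1.0
```

```bash
python3 -m jog '{"offset":[[0,0,-0.0005],[0,0,-0.001],[0,0,-0.0015],[0,0,-0.002],[0,0,-0.002]],"angular":[[0,0,0],[0,0,0],[0,0,0],[0,0,0],[0,0,0]],"claw":[-1,-1,-1,-1,-1]}'
```

```text
time: 4.08
tcp_pos: [0.5725, 0.0423, 0.069]
tool_rot: [0.277, -3.129, 0.0]
force: [-2.3, 0.1, 9.4]
opening: -0.0001
finger_force: 4.5
```

```bash
python3 -m jog '{"offset":[[0,0,-0.001],[0,0,-0.002],[0,0,-0.002],[0,0,-0.002]],"angular":[[0,0,0],[0,0,0],[0,0,0],[0,0,0]],"claw":[-1,-1,-1,-1]}'
python3 -m jog '{"offset":[[0,0,0.01],[0,0,0.04],[0,0,0.08],[-0.02,0,0.12],[-0.02,0.0,0.16],[-0.02,0.04,0.18],[-0.02,0.04,0.18],[-0.02,0.04,0.18]],"angular":[[0,0,0],[0,0,0],[0,0,0],[0,0,0],[0,0,0],[0,0,0],[0,0,0],[0,0,0]],"claw":[-1,-1,-1,-1,-1,-1,-1,-1]}'
python3 - <<'E'
from h import *
st=telemetry.read_state(); P=cam_pose("wrist",st); im,d=cams.capture("wrist"); cv2.imwrite("pics/w3.png",im); C=cloud("wrist",d,P)
for k in(-24,-16,-8,0,6,12,18,24):
    k*=1e-3; w=np.array([.553,.039,.0])+k*np.array([.983,.186,0]); u,v=proj("wrist",w+[0,0,.069],P)[0].round().astype(int); print(round(k,3),C[v-1:v+2,u-1:u+2].reshape(-1,3).mean(0).round(4))
E
```

```text
time: 4.42
tcp_pos: [0.5726, 0.0423, 0.0688]
tool_rot: [0.277, -3.129, 0.0]
force: [-10.6, -0.9, 24.3]
opening: -0.0001
finger_force: 12.0
time: 5.08
tcp_pos: [0.553, 0.0839, 0.248]
tool_rot: [-0.281, 3.126, 0.0]
force: [0.6, -0.5, -0.8]
opening: 0.0005
finger_force: 0.0
-0.024 [0.5284 0.0349 0.0749]
-0.016 [0.5355 0.037  0.0765]
-0.008 [0.5439 0.0377 0.0731]
0.0 [0.5525 0.0394 0.0694]
0.006 [0.5588 0.0402 0.0684]
0.012 [0.5648 0.0411 0.0689]
0.018 [0.5711 0.0419 0.0684]
0.024 [0.5773 0.0437 0.0683]
```

The rocker is on: the far wing is level at 0.0684 and the near wing is up. Next is the pump button.

```bash
python3 -m jog '{"offset":[[-0.01,0.04,0],[-0.02,0.08,0],[-0.034,0.12,-0.01],[-0.034,0.1355,-0.04],[-0.034,0.1355,-0.08],[-0.034,0.1355,-0.12],[-0.034,0.1355,-0.15],[-0.034,0.1355,-0.162],[-0.034,0.1355,-0.168],[-0.034,0.1355,-0.171],[-0.034,0.1355,-0.173],[-0.034,0.1355,-0.175],[-0.034,0.1355,-0.177],[-0.034,0.1355,-0.178],[-0.034,0.1355,-0.179],[-0.034,0.1355,-0.18],[-0.034,0.1355,-0.181],[-0.034,0.1355,-0.181]],"angular":[[0,0,0],[0,0,0],[0,0,0],[0,0,0],[0,0,0],[0,0,0],[0,0,0],[0,0,0],[0,0,0],[0,0,0],[0,0,0],[0,0,0],[0,0,0],[0,0,0],[0,0,0],[0,0,0],[0,0,0],[0,0,0]],"claw":[-1,-1,-1,-1,-1,-1,-1,-1,-1,-1,-1,-1,-1,-1,-1,-1,-1,-1]}'
```

```text
time: 6.63
tcp_pos: [0.5199, 0.2181, 0.0668]
tool_rot: [-0.277, 3.126, 0.001]
force: [2.2, -0.3, 9.5]
opening: 0.0001
finger_force: 4.6
```

```bash
python3 -m jog '{"offset":[[0,0,-0.001],[0,0,-0.002],[0,0,-0.003],[0,0,-0.003]],"angular":[[0,0,0],[0,0,0],[0,0,0],[0,0,0]],"claw":[-1,-1,-1,-1]}'
python3 -m jog '{"offset":[[0,0,0.01],[0,0,0.04],[0,0,0.08],[0,0,0.12],[0.017,-0.04,0.16],[0.034,-0.08,0.184],[0.034,-0.1,0.184],[0.034,-0.1,0.184],[0.034,-0.1,0.184]],"angular":[[0,0,0],[0,0,0],[0,0,0],[0,0,0],[0,0,0],[0,0,0],[0,0,0],[0,0,0],[0,0,0]],"claw":[-1,-1,-1,-1,-1,-1,-1,-1,-1]}'
python3 - <<'E'
from h import *
st=telemetry.read_state(); P=cam_pose("wrist",st); im,d=cams.capture("wrist"); cv2.imwrite("pics/w4.png",im); C=cloud("wrist",d,P)
for w in([.519,.218,.067],[.536,.129,.072],[.57,.042,.069],[.568,-.046,.089]):
    u,v=proj("wrist",w,P)[0].round().astype(int); print(u,v,np.nanmean(C[v-3:v+4,u-3:u+4].reshape(-1,3),0).round(4))
E
```

```text
time: 6.97
tcp_pos: [0.5201, 0.2182, 0.0664]
tool_rot: [-0.277, 3.126, 0.0]
force: [-10.1, -5.4, 31.3]
opening: -0.0001
finger_force: 15.5
time: 7.72
tcp_pos: [0.5531, 0.1161, 0.247]
tool_rot: [-0.272, 3.129, 0.0]
force: [-0.2, 0.5, -0.7]
opening: -0.0004
finger_force: 0.0
398 170 [0.5186 0.218  0.0662]
306 173 [0.5363 0.1288 0.0714]
214 190 [0.5697 0.0417 0.0685]
115 178 [ 0.568  -0.0465  0.0886]
```

View pics/w4.png

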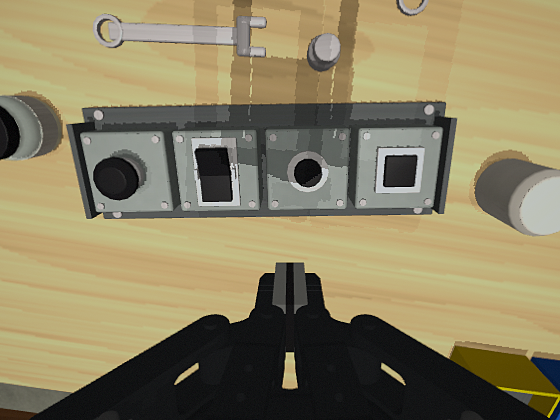

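The pump is in (top 0.0662), the rocker shows its far wing down, and the stop is untouched (0.0886). Next I press start at (306,173), i.e. (0.536,0.129).

```bash
python3 -m jog '{"offset":[[-0.017,0.011,-0.03],[-0.017,0.011,-0.07],[-0.017,0.011,-0.11],[-0.017,0.011,-0.15],[-0.017,0.011,-0.163],[-0.017,0.011,-0.17],[-0.017,0.011,-0.173],[-0.017,0.011,-0.176],[-0.017,0.011,-0.179],[-0.017,0.011,-0.181],[-0.017,0.011,-0.183],[-0.017,0.011,-0.184],[-0.017,0.011,-0.184],[-0.017,0.011,-0.184],[-0.017,0.011,-0.184]],"angular":[[0,0,0],[0,0,0],[0,0,0],[0,0,0],[0,0,0],[0,0,0],[0,0,0],[0,0,0],[0,0,0],[0,0,0],[0,0,0],[0,0,0],[0,0,0],[0,0,0],[0,0,0]],"claw":[-1,-1,-1,-1,-1,-1,-1,-1,-1,-1,-1,-1,-1,-1,-1]}'
```

```text
time: 9.02
tcp_pos: [0.5376, 0.1294, 0.0658]
tool_rot: [-0.277, 3.125, 0.001]
force: [-6.3, 2.4, 18.2]
opening: 0.0
finger_force: 8.8
```

Start is fully down (0.0658, 18 N). I hold it about 2.3 s in all, then release.

```bash
python3 -m jog '{"offset":[[0,0,0],[0,0,0],[0,0,0],[0,0,0],[0,0,0],[0,0,0],[0,0,0],[0,0,0],[0,0,0],[0,0,0],[0,0,0],[0,0,0],[0,0,0],[0,0,0],[0,0,0],[0,0,0],[0,0,0],[0,0,0],[0,0,0],[0,0,0]],"angular":[[0,0,0],[0,0,0],[0,0,0],[0,0,0],[0,0,0],[0,0,0],[0,0,0],[0,0,0],[0,0,0],[0,0,0],[0,0,0],[0,0,0],[0,0,0],[0,0,0],[0,0,0],[0,0,0],[0,0,0],[0,0,0],[0,0,0],[0,0,0]],"claw":[-1,-1,-1,-1,-1,-1,-1,-1,-1,-1,-1,-1,-1,-1,-1,-1,-1,-1,-1,-1]}'
python3 -m jog '{"offset":[[0,0,0],[0,0,0],[0,0,0],[0,0,0],[0,0,0],[0,0,0],[0,0,0.01],[0,0,0.04],[0,0,0.08],[0,0,0.12],[0,0,0.16],[0.017,-0.011,0.184],[0.017,-0.011,0.184],[0.017,-0.011,0.184],[0.017,-0.011,0.184]],"angular":[[0,0,0],[0,0,0],[0,0,0],[0,0,0],[0,0,0],[0,0,0],[0,0,0],[0,0,0],[0,0,0],[0,0,0],[0,0,0],[0,0,0],[0,0,0],[0,0,0],[0,0,0]],"claw":[-1,-1,-1,-1,-1,-1,-1,-1,-1,-1,-1,-1,-1,-1,-1]}'
python3 - <<'E'
from h import *
st=telemetry.read_state(); P=cam_pose("wrist",st); im,d=cams.capture("wrist"); cv2.imwrite("pics/w5.png",im); C=cloud("wrist",d,P)
for w in([.519,.218,.067],[.536,.129,.072],[.57,.042,.069],[.568,-.046,.089]):
    u,v=proj("wrist",w,P)[0].round().astype(int); print(u,v,np.nanmean(C[v-3:v+4,u-3:u+4].reshape(-1,3),0).round(4))
print("changed px vs w4",(cv2.absdiff(im,cv2.imread("pics/w4.png")).max(2)>60).sum())
E
```

```text
time: 10.68
tcp_pos: [0.5376, 0.1294, 0.0658]
tool_rot: [-0.277, 3.125, 0.001]
force: [-6.1, 1.6, 16.8]
opening: -0.0001
finger_force: 8.7
time: 11.93
tcp_pos: [0.5523, 0.1176, 0.246]
tool_rot: [0.276, -3.129, -0.0]
force: [-0.4, 0.0, -0.8]
opening: 0.0002
finger_force: 0.0
397 172 [0.5193 0.2187 0.0664]
305 174 [0.5362 0.1294 0.0714]
212 191 [0.5699 0.0416 0.0686]
113 179 [ 0.5684 -0.0464  0.0887]
changed px vs w4 5105
```

```bash
python3 -c "
from rig import order
print(order.hand_in())"
```

```text
the job is handed in; nothing more can be done
None
```

I set the rocker fully on, latched the pump button in, then held start fully down for over two seconds and released it; the stop button and loose items were not touched, and the job was handed in at about 12 s with no verdict shown.

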